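# Index the pump carrier to the test head and bring the head in

## Task

Slide the carrier with the clamped pump barrel along its rail to the station where the sliding test head stands (not the one with the fixed dial block), so that it rests in that station's detent, without overrunning the station. Then slide the test head forward until it is fully home against its stop, with its nose between the carrier's two cheeks, and leave the carrier in its detent; do not disturb the loose things around.

Things in the scene. Friction and masses are not known exactly. Their poses are not given: they have to be found in the camera images.
- rail: steel rail, 420 mm long on a base plate 100 mm wide; strip 56 mm wide, its top 28 mm above the table. Origin: centre of the underside; y along the rail, x square to it, away from the robot. Stations at y = +120 and -120 mm, each a pair of ribs (3.5 mm proud, 16 mm apart): the carrier's sprung roller drops between them and holds the carrier true; about 6 N push it in or out
- carrier (a joint): travel of the carrier along the rail's y axis (m): 0 mid-rail, +0.120 and -0.120 in the detents, ends at +-0.155; starts between the stations. Aluminium plate 90 x 96 mm, top 48 mm above the table; near side an upright tab, middle a clamped lying steel pump barrel (top 89 mm above the table), far edge two upright cheeks 30 mm apart, top 88 mm
- carrier_tab (a point): grip point of the carrier's upright tab, 14 mm below its top: the tab is 16 mm thick along the rail, 22 mm across it and stands from 48 to 104 mm above the table. Axes as the rail's
- carrier_port (a point): small brass port on the end of the pump barrel, on the carrier's middle line between the two cheeks, 75 mm above the table, 34 mm from the rail's middle line on the far side. Axes as the rail's
- head_unit: bed of the test head, 120 x 70 mm, bolted beyond the rail at one of the two stations (either). Origin: centre of the underside, level with the station along the rail. Axes as the rail's; the bed's middle lies 118 mm beyond the rail's middle line
- head (a joint): travel of the test head on its bed towards the rail (bed's -x) (m): 0 fully back, 0.050 home on its stop; starts near the back, moves with about 2 N, stays where left. Grey block 42 x 44 mm, top 101 mm above the table, with a steel nose 16 mm thick at 75 mm height pointing at the rail; it goes between the carrier's cheeks, 7 mm free each side
- head_tab (a point): grip point of the upright dark tab on top of the test head, 17 mm below its top: the tab is 16 mm thick along the head's travel, 28 mm wide along the rail and stands from 101 to 145 mm above the table. Axes as the bed's
- meter: fixed block with an upward dial, 90 x 70 mm, 81 mm high, bolted at the other station; nothing on it moves. Origin: centre of the underside
- barrel: loose black pump barrel standing on the table, up to 52 mm thick, 80 mm high; leave alone. Origin: centre of the underside
- spanner: loose steel spanner lying on the table, 170 mm long along its x axis; leave alone. Origin: middle of the underside
- gauge_box: loose steel gauge box with a carrying handle, 90 x 130 mm, 110 mm high, to the left beyond the rail; leave alone. Origin: centre of the underside
There are look-alikes about, which are no part of the job. Leave any purple or yellow look-alike of the head_unit alone.

How it is judged:
On the way, in this order (a step that is already met when the one before it is completed fails the run):
1. the carrier is in the detent of the test head's station (within 4 mm), the head still back (travel under 25 mm) (y of carrier_port in the frame of head_unit between -0.004 and 0.004 m and value of joint head below 0.025 m), for 0.2 s.
2. the test head is home on its stop (travel over 47 mm) (value of joint head above 0.047 m), for 0.2 s.
At the end, for the whole second after the job is handed in: The carrier rests in the detent of the test head's station, its middle within 3 mm of the station, and the test head is home, its travel over 47 mm of 50; both at rest (y of carrier_port in the frame of head_unit between -0.003 and 0.003 m and value of joint head above 0.047 m and velocity of joint carrier between -0.01 and 0.01 m/s and velocity of joint head between -0.01 and 0.01 m/s); the robot touches nothing.
It fails at once if the carrier is run 20 mm or more past a station (value of joint carrier above 0.14 m or value of joint carrier below -0.14 m).
It fails at once if a loose bystander (black barrel, spanner, gauge box) is moved more than 25 mm (distance of any of barrel, spanner, gauge_box from where it was at the start of the episode above 0.025 m).
It also fails if it takes over 43 s, if anything falls off the work surface, if the arm or the gripper's body presses on something with over 40 N, if the wrist force passes 120 N, or if a joint passes its speed limit or range.

## Robot

A 6-joint arm with a two-finger parallel gripper is mounted at the origin on the work surface. World frame = base frame: x ahead of the robot, y to its left, z up, the work surface at z = 0. Lengths are in m, angles in rad, forces in N, time in s.
With the tool pointing down it reaches from about 0.25 to 0.725 m from the base axis. Payload 4 kg.
Tool frame: the origin (TCP) lies between the finger pads; the fingertips stand 8 mm ahead of it and the grasp point (between the pads) lies 11 mm behind it (bot.tip_reach is the distance from the TCP to the fingertips, in m); z points along the fingers, y is the line along which they close (so a half turn about z gives the same grasp; the last joint's range is limited). The gripper opens to 85 mm and grips with 20 to 120 N. Pads are 22 mm wide; open, the fingers measure 114 mm over their backs; the gripper's body (76 mm by 85 mm) begins 54 mm behind the grasp point. The pads swing forward as they close: fully open they stand 13 mm farther back than shut.
Start: joints at [1.321, 0.241, 0.005, 1.335, 0, 1.571], TCP at [0.124, 0.484, 0.239] pointing down, gripper open.
Joint ranges: [-2.72, 2.72], [-1.05, 1.87], [-1.09, 1.28], [-1.99, 2.15], [-1.42, 1.44], [-3.14, 3.14]. Speed limits (rad/s): [2.79, 2.79, 3.14, 3.14, 3.14, 3.14].

## Interface

Orientations are given as a unit quaternion [x, y, z, w].
In Python, from workcell import bot gives the robot as it stands.
- The arm moves only by the tool move_arm, never from a script. Its argument "deltas" is a list of rows, each a list of 7 numbers: the opening, from 0 (shut) to 1 (fully open), then the shift along the tool's x, y, z in mm, then the turn, a rotation vector about the tool's x, y, z in degrees. In form: [[gripper, tx, ty, tz, ax, ay, az], ...]. A call has 1 to 10 rows; each row shifts and turns the commanded pose from where the row before left it, along the tool's axes as they then stand; what a row does not reach is not made up. A row lasts 1/12 s, in which the tool goes at most 41.7 mm and 7.16 degrees, less where a joint would pass 70% of its speed; a pose out of reach is approached as far as the arm can. A call is refused whole if a number of a shift passes 41.7 or a number of a turn 7.16, either way. A call with a gripper value outside its range is refused whole. The fingers move at their own pace and stop on an object; the grip force is fixed at half the most. Time passes only in rows, so rows that do not move let the fingers close. It gives the time, the measured TCP pose, the force, the opening and the grip force at its end, in the units of the state.
- bot.get_obs(): the state, without advancing time (a new reading comes with each control period).
- bot.camera(name): name is "scene" or "top" or "wrist"; returns the picture (420x560x3 uint8, blue, green, red); there is no depth.
- bot.calibration(name): a dict with "K" (3x3 intrinsics, pixels), "position" and "orientation" of the camera in the world. Camera axes: x right, y down, z forward; pixel columns grow to the right and rows downward; lengths in m; the calibration is good to about 2 mm. A picture is of the moment at which its call begins: read the wrist's pose just before it. calibration takes no time and is no camera call; for the wrist camera it gives the pose at the moment of the call.
- bot.job_done(): hands the job in; it is judged then, once.
Trained networks look in the newest picture that a camera, given by its name, has taken for a name from the list of things; names that differ only in an ending like _2 or _b are one class to them, and where a whole thing is asked for, a point or a joint stands for the part that bears it (a point fixed in the world has none). Each returns a list of dicts, best first, with "conf" (0 to 1); they miss things now and then, are a little off and sometimes report something else, mostly with a low value. They report only what shows in the picture. A call takes as long as a camera call. They do not tell look-alikes from the thing itself.
- bot.outline_of(query, camera): "pixels" (420x560 bool, what is visible of it) and "rect" ([left, top, width, height] in pixels, round what is visible of it).
The state is a dict: "clock": time; "joint_pos": joint angles; "joint_vel": joint speeds; "tau": joint torques, N m; "eef_pos": TCP position; "tool_rot": TCP orientation; "ft_force": force on the tool from outside, world axes, zero at the start; "ft_torque": the same for the moment, N m; "grip_width": finger opening in m; "grasp_force": force on a finger pad.
Only numpy, scipy, OpenCV 4.12 (cv2) and the standard library are available. Lean on these libraries where they do the work, as an engineer would, in place of code of your own. Each camera call takes 0.05 s, during which the arm holds its last target. There are 200 camera calls.

## Working session

There is one attempt and no reset: what is moved stays moved. The work goes in short steps, Python scripts to look and compute and a tool call to move; the robot and the scene stay as the last step left them, time stands still between calls to the robot, and variables do not carry over. Pictures are saved under pics/ and viewed, at most 10 in all, crops included, and the job is handed in when it is done.

Besides the shell and the picture viewer there is one more tool, called after "Request:" by a JSON object that holds its "name" and its "arguments", one argument or row to a line. move_arm: Moves the arm, as the interface text tells. Its arguments: {"type":"object","properties":{"deltas":{"type":"array","items":{"type":"array","items":{"type":"number"}}}},"required":["deltas"]}

```bash
mkdir -p pics
cat > h.py <<'E'
import numpy as np,cv2
from scipy.spatial.transform import Rotation as R
from workcell import bot
def ray(cam,u,v):
    c=bot.calibration(cam);d=np.linalg.inv(np.array(c["K"]))@[u,v,1]
    return np.array(c["position"]),R.from_quat(c["orientation"]).apply(d)
def atz(cam,u,v,z):
    p,d=ray(cam,u,v);return p+d*(z-p[2])/d[2]
def proj(cam,P):
    c=bot.calibration(cam);q=R.from_quat(c["orientation"]).inv().apply(np.atleast_2d(P)-c["position"])@np.array(c["K"]).T
    return q[:,:2]/q[:,2:]
E
python3 - <<'E'
from h import *
a=bot.camera("top");b=bot.camera("scene")
cv2.imwrite("pics/top.png",a);cv2.imwrite("pics/scene.png",b)
for cam in("top","scene"):
  for n in("rail","carrier","carrier_tab","head_unit","head","head_tab","meter","barrel","spanner","gauge_box"):
    for r in bot.outline_of(n,cam)[:3]:
        ys,xs=np.nonzero(r["pixels"]);print(cam,n,round(r["conf"],2),r["rect"],xs.mean().round(),ys.mean().round())
o=bot.get_obs();print(o["clock"],o["eef_pos"],o["tool_rot"])
E
```

```text
top rail 0.85 [220.6, 229.9, 135.5, 38.7] 286.0 250.0
top carrier 0.97 [260.9, 232.7, 34.9, 33.8] 275.0 251.0
top carrier_tab 0.75 [259.0, 238.0, 31.8, 27.3] 275.0 251.0
top head_unit 0.73 [257.0, 237.5, 33.2, 27.9] 275.0 251.0
top head_unit 0.68 [312.9, 192.6, 19.0, 39.7] 322.0 212.0
top head_unit 0.68 [366.5, 174.5, 29.3, 41.1] 380.0 194.0
top head 0.85 [371.1, 178.2, 23.1, 27.5] 383.0 188.0
top head 0.82 [278.1, 132.0, 19.5, 24.6] 286.0 144.0
top head 0.74 [312.6, 193.3, 22.1, 39.5] 321.0 211.0
top head_tab 0.83 [373.3, 178.4, 20.6, 23.9] 383.0 188.0
top head_tab 0.79 [312.4, 196.2, 18.9, 29.2] 323.0 208.0
top head_tab 0.78 [336.7, 138.5, 19.4, 22.9] 345.0 147.0
top meter 0.93 [235.5, 204.0, 25.0, 26.7] 248.0 216.0
top barrel 0.6 [144.6, 255.5, 20.4, 16.4] 155.0 265.0
top barrel 0.22 [236.0, 202.6, 25.6, 30.8] 248.0 216.0
top spanner 0.6 [389.0, 225.3, 22.9, 47.6] 398.0 250.0
top spanner 0.35 [313.5, 195.5, 18.2, 29.4] 323.0 208.0
top gauge_box 0.59 [135.2, 192.5, 53.3, 36.7] 160.0 209.0
top gauge_box 0.19 [386.3, 225.2, 25.0, 47.3] 399.0 248.0
scene rail 0.55 [179.2, 148.7, 126.8
[... 408 characters left out ...]
0.6, 35.4] 207.0 301.0
scene head 0.68 [229.2, 223.5, 28.7, 34.3] 245.0 242.0
scene head_tab 0.96 [258.2, 293.6, 32.1, 33.0] 275.0 306.0
scene head_tab 0.75 [220.3, 225.9, 46.6, 46.4] 244.0 248.0
scene head_tab 0.67 [232.5, 223.5, 25.4, 35.1] 245.0 241.0
scene meter 0.79 [279.9, 176.5, 39.4, 44.2] 301.0 197.0
scene meter 0.37 [343.7, 125.9, 45.3, 51.1] 365.0 149.0
scene barrel 0.92 [319.4, 101.0, 17.5, 30.6] 328.0 117.0
scene spanner 0.56 [133.9, 252.2, 28.4, 51.6] 148.0 278.0
scene spanner 0.39 [233.0, 167.7, 38.6, 40.0] 253.0 189.0
scene gauge_box 0.75 [344.5, 126.8, 46.5, 49.1] 365.0 149.0
1.1 [0.12360327 0.48446855 0.23930593] [1.24584769e-01 9.92208968e-01 4.65394285e-07 3.65464602e-06]
```

Run:
```python
import cv2
a=cv2.imread("pics/top.png")[110:300,120:440];cv2.imwrite("pics/topc.png",cv2.resize(a,None,fx=2.5,fy=2.5,interpolation=cv2.INTER_CUBIC))
b=cv2.imread("pics/scene.png")[90:345,110:410];cv2.imwrite("pics/scenec.png",cv2.resize(b,None,fx=2.3,fy=2.3,interpolation=cv2.INTER_CUBIC))
```

```text
(no output)
```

View pics/topc.png

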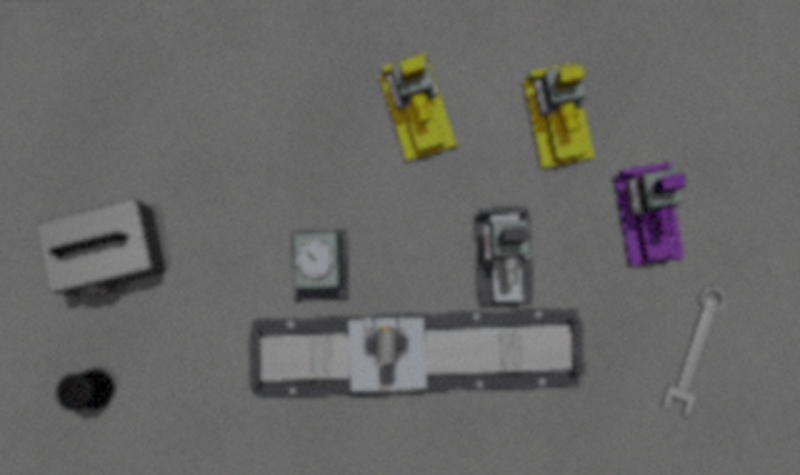

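View pics/scenec.png

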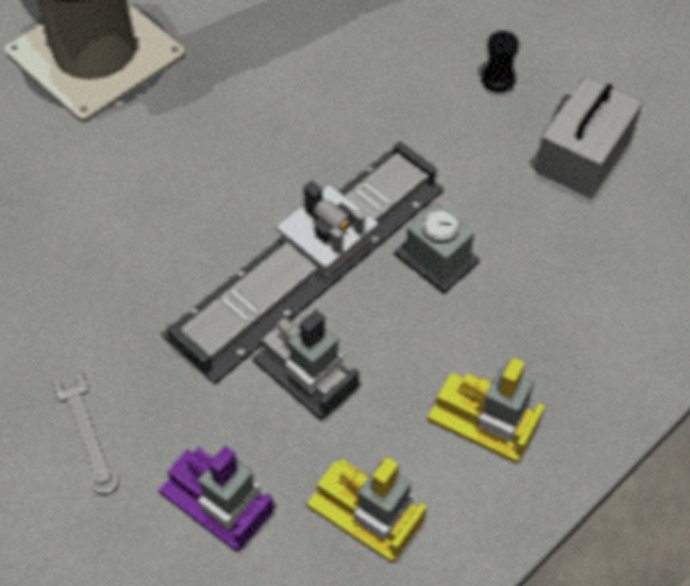

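The candidates for head_unit in the top crop are a dark grey one at (505,255), full image (322,212), a purple one at (650,215), and yellow ones at (418,105) and (558,115). Only the grey one stands beside the rail at a station, with the dial block at the other station (320,265). The carrier is at (387,355), left of centre, and has to go right to the -y station. Both enlarged crops show this.

Run:
```python
from h import *
f=lambda u,v,z:atz("top",u/2.5+120,v/2.5+110,z).round(4)
for n,u,v,z in[("rail BL",252,395,.01),("TL",252,322,.01),("TR",578,310,.01),("BR",580,388,.01),("plateTL",348,320,.048),("TR",423,318,.048),("BR",427,390,.048),("BL",350,393,.048),("tabtop",387,375,.104),("station R",511,350,.03),("station L",321,354,.03),("headtab",513,237,.145),("bedTL",477,211,.01),("bedTR",528,209,.01),("bedBR",530,304,.01),("bedBL",478,306,.01)]:print(n,f(u,v,z))
c=bot.calibration("top");print(c["position"])
m=bot.calibration("wrist");o=bot.get_obs();T=R.from_quat(o["tool_rot"]).inv();print(T.apply(np.array(m["position"])-o["eef_pos"]),(T*R.from_quat(m["orientation"])).as_matrix().round(3),m["K"])
```

```text
rail BL [0.4366 0.1818 0.01  ]
TL [0.5303 0.1821 0.01  ]
TR [ 0.5407 -0.2401  0.01  ]
BR [ 0.4409 -0.2395  0.01  ]
plateTL [0.5306 0.0549 0.048 ]
TR [ 0.532  -0.0393  0.048 ]
BR [ 0.4425 -0.0429  0.048 ]
BL [0.4399 0.0531 0.048 ]
tabtop [0.4636 0.0054 0.104 ]
station R [ 0.4906 -0.1504  0.03  ]
station L [0.4883 0.0907 0.03  ]
headtab [ 0.6223 -0.1437  0.145 ]
bedTL [ 0.6714 -0.1125  0.01  ]
bedTR [ 0.6731 -0.179   0.01  ]
bedBR [ 0.5492 -0.1784  0.01  ]
bedBL [ 0.5474 -0.1112  0.01  ]
[ 0.50549041 -0.02165064  1.24870961]
[ 0.08347561  0.00066093 -0.13422763] [[-0.001 -0.946 -0.324]
 [ 1.    -0.001  0.001]
 [-0.001 -0.324  0.946]] [[361.34430073   0.         282.14848609]
 [  0.         361.34430073 209.31684023]
 [  0.           0.           1.        ]]
```

Request:
{"name": "move_arm", "arguments": {
  "deltas": [
    [0.5,0,0,0,0,0,-5],
    [0.5,0,0,0,0,0,-5],
    [0.5,0,0,0,0,0,-5],
    [0.5,-22.4,-31.9,2.6,0,0,0],
    [0.5,-22.4,-31.9,2.6,0,0,0],
    [0.5,-22.4,-31.9,2.6,0,0,0],
    [0.5,-22.4,-31.9,2.6,0,0,0],
    [0.5,-22.4,-31.9,2.6,0,0,0],
    [0.5,-22.4,-31.9,2.6,0,0,0],
    [0.5,-22.4,-31.9,2.6,0,0,0]
  ]
}}

```text
clock: 1.93
eef_pos: [0.2837, 0.2615, 0.2212]
tool_rot: [-0.006, 1.0, 0.0, 0.0]
ft_force: [0.6, 0.1, 0.5]
grip_width: 0.0428
grasp_force: 0.0
```

Request:
{"name": "move_arm", "arguments": {
  "deltas": [
    [0.5,-22.4,-31.9,2.6,0,0,0],
    [0.5,-22.4,-31.9,2.6,0,0,0],
    [0.5,-22.4,-31.9,2.6,0,0,0],
    [0.5,-22.4,-31.9,2.6,0,0,0],
    [0.5,-22.4,-31.9,2.6,0,0,0],
    [0.5,-22.4,-31.9,2.6,0,0,0],
    [0.5,-22.4,-31.9,2.6,0,0,0],
    [0.5,-22.4,-31.9,2.6,0,0,0],
    [0.5,0,0,0,0,0,0],
    [0.5,0,0,0,0,0,0]
  ]
}}

```text
clock: 2.77
eef_pos: [0.4659, 0.0084, 0.1998]
tool_rot: [-0.004, 1.0, 0.0, -0.0]
ft_force: [-0.5, 1.0, 0.6]
grip_width: 0.0429
grasp_force: 0.0
```

Run:
```python
from h import *
o=bot.get_obs();a=bot.camera("wrist");cv2.imwrite("pics/w1.png",a)
print(o["clock"],o["eef_pos"],R.from_quat(o["tool_rot"]).as_matrix().round(3))
for n in("carrier","carrier_tab","carrier_port","rail"):
  for r in bot.outline_of(n,"wrist")[:2]:
    ys,xs=np.nonzero(r["pixels"]);print(n,r["conf"],r["rect"],xs.mean(),ys.mean())
```

```text
2.7667 [0.46588707 0.00837746 0.19981858] [[-1.    -0.008 -0.001]
 [-0.008  1.     0.   ]
 [ 0.001  0.    -1.   ]]
carrier 0.58 [221.4, 160.6, 119.2, 132.2] 280.8466378293354 218.02917813605978
carrier_tab 0.72 [219.7, 158.6, 120.0, 134.3] 280.9252262263851 218.13438641054137
carrier_port 0.72 [220.2, 163.4, 116.8, 124.9] 280.9388946652803 218.2670559065824
carrier_port 0.62 [552.8, 302.3, 7.2, 72.6] 555.5535714285714 337.0232142857143
rail 0.81 [0.7, 146.7, 488.8, 145.2] 244.22863755043912 205.21589920088616
rail 0.45 [81.7, 314.1, 73.3, 41.2] 106.61194029850746 331.23202170963367
```

View pics/w1.png

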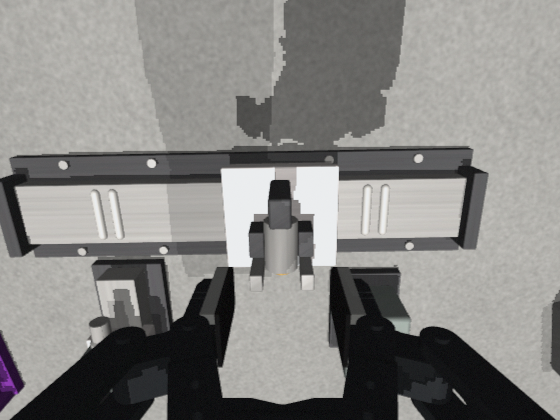

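The wrist picture has the robot side at the top and -y at the left. It shows the carrier plate at (222–338, 167–268), the dark tab at (270–291, 181–226), the head-station ribs at about (107,213) and the dial-station ribs at about (375,209).

Run:
```python
from h import *
f=lambda u,v,z:atz("wrist",u,v,z).round(4)
for n,u,v,z in[("tab near bottom",280,181,.048),("tab far top",280.5,226,.104),("tab far top L",271,226,.104),("R",291,226,.104),("ribs L",107,213,.031),("ribs R",375.5,209,.031),("plate",222,169,.048),("plate",337,167,.048),("plate",228,268,.048),("plate",337,266,.048)]:print(n,f(u,v,z))
a=cv2.imread("pics/w1.png")[140:310,200:360];print(a[30:90:3,80].sum(1)//3)
```

```text
tab near bottom [0.4552 0.0103 0.048 ]
tab far top [0.4726 0.0111 0.104 ]
tab far top L [0.4727 0.0046 0.104 ]
R [0.4725 0.0183 0.104 ]
ribs L [ 0.491  -0.1435  0.031 ]
ribs R [0.4841 0.0954 0.031 ]
plate [ 0.4459 -0.0367  0.048 ]
plate [0.443  0.0561 0.048 ]
plate [ 0.5354 -0.035   0.048 ]
plate [0.5322 0.0617 0.048 ]
[183 182 180 162  26  27  29  27  27  25  67  98  98  99  97  95  96  93
  90  87]
```

Run:
```python
from h import *
a=cv2.imread("pics/w1.png");print(a[194:240:2,280].sum(1)//3, a[212,262:298].sum(1)//3)
for v in(199.5,226):print(atz("wrist",280.5,v,.104))
```

```text
[ 27  25  28  67  98  97  98  97  97  97  97  97  96  93  91  90  87  94
 171 172 170 172 172] [237 237 236 237 236 209  76  75  89  99  97  96  97  98  98  98  98  97
  97  95  96  94  94  94  92  93  91  83  65  86 128 128 127 128 127 127]
[0.45355031 0.01084236 0.104     ]
[0.47258627 0.01107322 0.104     ]
```

Request:
{"name": "move_arm", "arguments": {
  "deltas": [
    [0.5,4,3,29,0,0,-1.2],
    [0.5,0,0,29,0,0,0],
    [0.5,0,0,29,0,0,0],
    [0.5,0,0,29,0,0,0],
    [0.5,0,0,0,0,0,0],
    [0,0,0,0,0,0,0],
    [0,0,0,0,0,0,0],
    [0,0,0,0,0,0,0],
    [0,0,0,0,0,0,0]
  ]
}}

```text
clock: 3.77
eef_pos: [0.4619, 0.0134, 0.086]
tool_rot: [-0.017, 1.0, 0.0, 0.001]
ft_force: [-3.2, 1.6, 3.8]
grip_width: 0.0149
grasp_force: 60.1
```

Run:
```python
from h import *
o=bot.get_obs();print(o["clock"],o["eef_pos"],R.from_quat(o["tool_rot"]).as_matrix().round(4),o["ft_force"],o["grip_width"],o["grasp_force"])
```

```text
3.7667 [0.46187215 0.01338593 0.08596979] [[-9.995e-01 -3.300e-02  1.900e-03]
 [-3.300e-02  9.995e-01  6.000e-04]
 [-1.900e-03  6.000e-04 -1.000e+00]] [-3.22517463  1.59068196  3.77621889] 0.01487585262136155 60.11962294578552
```

Request:
{"name": "move_arm", "arguments": {
  "deltas": [
    [0,0,-15,0,0,0,0],
    [0,0,-20,0,0,0,0],
    [0,0,-20,0,0,0,0],
    [0,0,-20,0,0,0,0],
    [0,0,-20,0,0,0,0],
    [0,0,-20,0,0,0,0],
    [0,0,-15,0,0,0,0],
    [0,0,-5,0,0,0,0],
    [0,0,0,0,0,0,0]
  ]
}}

```text
clock: 4.52
eef_pos: [0.4655, -0.1238, 0.086]
tool_rot: [-0.015, 1.0, -0.001, 0.0]
ft_force: [-3.6, -0.9, 4.4]
grip_width: 0.0148
grasp_force: 60.5
```

Run:
```python
from h import *
o=bot.get_obs();print(o["clock"],o["eef_pos"],o["ft_force"])
a=bot.camera("wrist");cv2.imwrite("pics/w2.png",a)
```

```text
4.5167 [ 0.46550031 -0.12378402  0.08597631] [-3.57649374 -0.89756278  4.39327984]
```

View pics/w2.png

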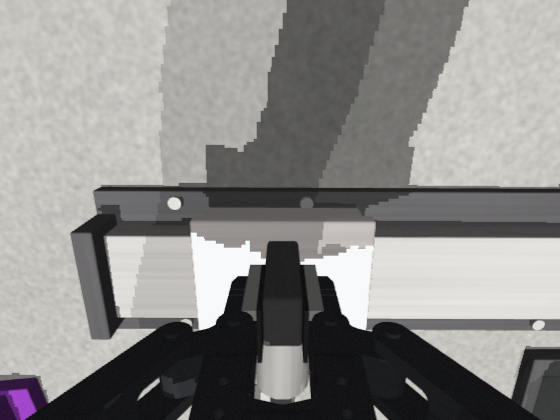

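The tab is held (dark, at (283,290)) and the carrier's near-left plate corner is at (191,221). The rail's near-left base corner is at (96,189).

Run:
```python
from h import *
for n,u,v,z in[("base",96,189,.01),("base",96,189,.005),("base",96,189,.015),("plate L",191,221,.048),("plate R",375,221,.048)]:print(n,atz("wrist",u,v,z).round(4))
```

```text
base [ 0.4448 -0.2355  0.01  ]
base [ 0.4463 -0.2382  0.005 ]
base [ 0.4433 -0.2329  0.015 ]
plate L [ 0.449  -0.1695  0.048 ]
plate R [ 0.4461 -0.0758  0.048 ]
```

Request:
{"name": "move_arm", "arguments": {
  "deltas": [
    [0,0,-3,0,0,0,0],
    [0,0,-3,0,0,0,0],
    [0,0,0,0,0,0,0]
  ]
}}

```text
clock: 4.82
eef_pos: [0.4657, -0.1287, 0.086]
tool_rot: [-0.016, 1.0, -0.001, 0.0]
ft_force: [-5.7, -0.9, 5.9]
grip_width: 0.0149
grasp_force: 60.5
```

Request:
{"name": "move_arm", "arguments": {
  "deltas": [
    [0,0,-2,0,0,0,0],
    [0,0,-1,0,0,0,0],
    [0,0,0,0,0,0,0]
  ]
}}

```text
clock: 5.07
eef_pos: [0.4657, -0.1314, 0.086]
tool_rot: [-0.016, 1.0, -0.0, 0.0]
ft_force: [-4.8, 0.2, 5.6]
grip_width: 0.0149
grasp_force: 60.5
```

Request:
{"name": "move_arm", "arguments": {
  "deltas": [
    [0,0,-2,0,0,0,0],
    [0,0,-1,0,0,0,0],
    [0,0,0,0,0,0,0]
  ]
}}

```text
clock: 5.32
eef_pos: [0.4658, -0.1342, 0.086]
tool_rot: [-0.016, 1.0, -0.0, 0.0]
ft_force: [-5.5, -0.3, 6.1]
grip_width: 0.0148
grasp_force: 60.6
```

Request:
{"name": "move_arm", "arguments": {
  "deltas": [
    [0,0,-2,0,0,0,0],
    [0,0,0,0,0,0,0]
  ]
}}

```text
clock: 5.48
eef_pos: [0.4658, -0.1351, 0.086]
tool_rot: [-0.016, 1.0, 0.001, 0.0]
ft_force: [-5.1, 4.0, 6.6]
grip_width: 0.0149
grasp_force: 60.7
```

Request:
{"name": "move_arm", "arguments": {
  "deltas": [
    [0,0,-2,0,0,0,0],
    [0,0,0,0,0,0,0]
  ]
}}

```text
clock: 5.65
eef_pos: [0.4659, -0.137, 0.086]
tool_rot: [-0.017, 1.0, 0.001, 0.0]
ft_force: [-5.5, 4.2, 7.3]
grip_width: 0.0147
grasp_force: 60.7
```

Request:
{"name": "move_arm", "arguments": {
  "deltas": [
    [0,0,-2,0,0,0,0],
    [0,0,0,0,0,0,0]
  ]
}}

```text
clock: 5.82
eef_pos: [0.4659, -0.1395, 0.086]
tool_rot: [-0.016, 1.0, 0.0, 0.0]
ft_force: [-5.3, 2.3, 5.7]
grip_width: 0.0148
grasp_force: 60.7
```

Request:
{"name": "move_arm", "arguments": {
  "deltas": [
    [0,0,-2,0,0,0,0],
    [0,0,0,0,0,0,0]
  ]
}}

```text
clock: 5.98
eef_pos: [0.466, -0.1421, 0.086]
tool_rot: [-0.016, 1.0, -0.0, 0.0]
ft_force: [-4.5, 0.3, 5.9]
grip_width: 0.0149
grasp_force: 60.6
```

Request:
{"name": "move_arm", "arguments": {
  "deltas": [
    [0,0,-2,0,0,0,0],
    [0,0,0,0,0,0,0]
  ]
}}

```text
clock: 6.15
eef_pos: [0.4661, -0.1447, 0.086]
tool_rot: [-0.016, 1.0, -0.001, 0.0]
ft_force: [-6.1, -1.3, 5.7]
grip_width: 0.0147
grasp_force: 60.5
```

Request:
{"name": "move_arm", "arguments": {
  "deltas": [
    [0,0,-1.5,0,0,0,0],
    [0,0,0,0,0,0,0]
  ]
}}

```text
clock: 6.32
eef_pos: [0.4662, -0.1467, 0.086]
tool_rot: [-0.016, 1.0, -0.001, 0.0]
ft_force: [-6.2, -3.8, 5.0]
grip_width: 0.0148
grasp_force: 60.5
```

Request:
{"name": "move_arm", "arguments": {
  "deltas": [
    [0,0,-1,0,0,0,0],
    [0,0,0,0,0,0,0]
  ]
}}

```text
clock: 6.48
eef_pos: [0.4662, -0.148, 0.086]
tool_rot: [-0.016, 1.0, -0.002, 0.0]
ft_force: [-7.0, -4.6, 4.3]
grip_width: 0.0149
grasp_force: 60.4
```

Request:
{"name": "move_arm", "arguments": {
  "deltas": [
    [0,0,-1,0,0,0,0],
    [0,0,0,0,0,0,0]
  ]
}}

```text
clock: 6.65
eef_pos: [0.4662, -0.1487, 0.086]
tool_rot: [-0.016, 1.0, -0.001, 0.0]
ft_force: [-5.7, -3.0, 5.0]
grip_width: 0.0148
grasp_force: 60.5
```

Request:
{"name": "move_arm", "arguments": {
  "deltas": [
    [0,0,-1,0,0,0,0],
    [0,0,0,0,0,0,0]
  ]
}}

```text
clock: 6.82
eef_pos: [0.4662, -0.1491, 0.086]
tool_rot: [-0.016, 1.0, -0.001, 0.0]
ft_force: [-4.9, -2.0, 6.5]
grip_width: 0.015
grasp_force: 60.5
```

Request:
{"name": "move_arm", "arguments": {
  "deltas": [
    [0,0,-1,0,0,0,0],
    [0,0,0,0,0,0,0]
  ]
}}

```text
clock: 6.98
eef_pos: [0.4662, -0.1498, 0.086]
tool_rot: [-0.016, 1.0, -0.0, 0.0]
ft_force: [-5.7, -0.4, 6.0]
grip_width: 0.0147
grasp_force: 60.6
```

Request:
{"name": "move_arm", "arguments": {
  "deltas": [
    [0,0,-1,0,0,0,0],
    [0,0,0,0,0,0,0]
  ]
}}

```text
clock: 7.15
eef_pos: [0.4662, -0.1502, 0.086]
tool_rot: [-0.016, 1.0, 0.0, 0.0]
ft_force: [-5.6, 3.2, 6.1]
grip_width: 0.0149
grasp_force: 60.7
```

Request:
{"name": "move_arm", "arguments": {
  "deltas": [
    [0.4,0,0,0,0,0,0],
    [0.4,0,0,0,0,0,0],
    [0.4,0,0,0,0,0,0],
    [0.4,0,0,-20,0,0,0],
    [0.4,0,0,-35,0,0,0],
    [0.4,0,0,-35,0,0,0],
    [0.4,0,0,-35,0,0,0],
    [0.2,-25,0,-30,0,0,0],
    [0,-35,0,0,0,0,0],
    [0,-35,0,0,0,0,0]
  ]
}}

```text
clock: 7.98
eef_pos: [0.5645, -0.1479, 0.2437]
tool_rot: [-0.016, 1.0, -0.001, 0.004]
ft_force: [0.8, -0.4, -0.0]
grip_width: 0.0004
grasp_force: 0.0
```

Request:
{"name": "move_arm", "arguments": {
  "deltas": [
    [0,-25,0,0,0,0,0],
    [0,0,0,0,0,0,0],
    [0,0,0,0,0,0,0]
  ]
}}

```text
clock: 8.23
eef_pos: [0.5876, -0.1463, 0.2383]
tool_rot: [-0.017, 1.0, 0.0, -0.0]
ft_force: [0.0, 0.6, -0.3]
grip_width: -0.0001
grasp_force: 0.0
```

Run:
```python
from h import *
o=bot.get_obs();a=bot.camera("wrist");cv2.imwrite("pics/w3.png",a)
print(o["clock"],o["eef_pos"],R.from_quat(o["tool_rot"]).as_matrix().round(3))
for n in("carrier","carrier_port","head_tab","head","head_unit"):
  for r in bot.outline_of(n,"wrist")[:2]:
    ys,xs=np.nonzero(r["pixels"]);print(n,r["conf"],r["rect"],xs.mean(),ys.mean())
```

```text
8.2333 [ 0.58757488 -0.14625649  0.23834897] [[-0.999 -0.034 -0.001]
 [-0.034  0.999  0.   ]
 [ 0.001  0.    -1.   ]]
carrier_port 0.97 [225.7, 12.7, 117.3, 117.5] 283.27523707555827 69.24801162434996
head_tab 0.85 [11.3, 225.3, 124.6, 117.6] 75.53230595221264 286.5077053584052
head_tab 0.71 [251.9, 169.8, 63.3, 106.5] 282.2885726989773 225.2047576700756
head 0.67 [14.9, 230.7, 118.0, 112.7] 75.12730917943577 286.82729485894316
head 0.57 [250.0, 171.2, 62.7, 102.2] 282.09674482130663 225.2089688140223
head_unit 0.84 [178.7, 286.3, 64.0, 43.8] 209.82906403940888 307.96009852216747
head_unit 0.79 [329.0, 301.5, 73.8, 93.2] 364.7806309611152 322.6676449009538
```

View pics/w3.png

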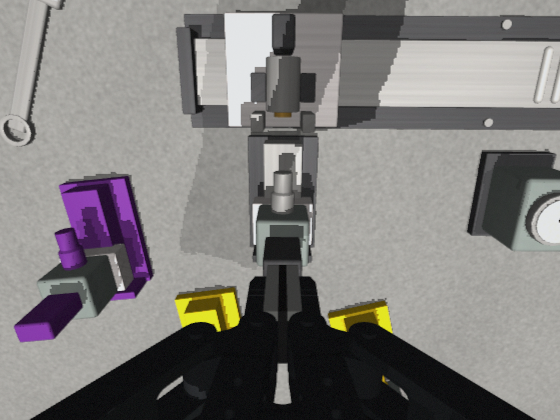

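The carrier port at (283,112), the nose at (283,185) and the bed (248–317) line up, so the carrier is in the station. The head tab's foot is at (283,238), and its top is partly hidden behind the fingers.

Run:
```python
from h import *
for n,u,v,z in[("tab near foot",283,238,.101),("headL near top",259,209,.101),("bedNL",248,136,.01),("bedNR",318,136,.01),("port",283,112,.075),("nose",283,173,.083),("tabtopfar?",283,283,.145),("plateL",226,13,.048),("plateR",340,13,.048)]:print(n,atz("wrist",u,v,z).round(4))
a=bot.camera("wrist");print(a[230:320:3,283].sum(1)//3)
print(proj("wrist",[[.62,-.147,.145],[.63,-.147,.145],[.64,-.147,.145]]))
cv2.imwrite("pics/w3c.png",cv2.resize(a[200:300,223:343],None,fx=5,fy=5))
```

```text
tab near foot [ 0.6211 -0.1439  0.101 ]
headL near top [ 0.5966 -0.1639  0.101 ]
bedNL [ 0.5514 -0.1808  0.01  ]
bedNR [ 0.5492 -0.1111  0.01  ]
port [ 0.5227 -0.1471  0.075 ]
nose [ 0.5708 -0.1455  0.083 ]
tabtopfar? [ 0.6373 -0.1436  0.145 ]
plateL [ 0.449  -0.1952  0.048 ]
plateR [ 0.4461 -0.1036  0.048 ]
[72 72 70 24 25 23 25 27 25 22 28 77 12 13 12 13  9 13 14 13 11 10 11  8
  9 10  9 16 22 20]
[[278.91943738 261.16951142]
 [278.51406124 273.75041857]
 [278.11875749 286.01872779]]
```

View pics/w3c.png

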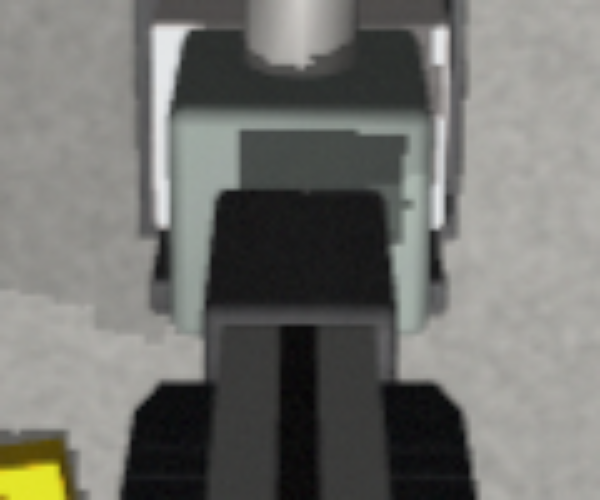

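Request:
{"name": "move_arm", "arguments": {
  "deltas": [
    [0,-36,0,0,0,0,0],
    [0,-36,0,0,0,0,0],
    [0,0,0,0,0,0,0],
    [0,0,0,30,0,0,0],
    [0,0,0,30,0,0,0],
    [0,0,0,30,0,0,0],
    [0,0,0,20,0,0,0],
    [0,0,0,0,0,0,0]
  ]
}}

```text
clock: 9.25
eef_pos: [0.6546, -0.1434, 0.1235]
tool_rot: [-0.016, 1.0, 0.001, -0.005]
ft_force: [-1.9, 0.9, -0.6]
grip_width: 0.0003
grasp_force: 0.0
```

Request:
{"name": "move_arm", "arguments": {
  "deltas": [
    [0,5,0,0,0,0,0],
    [0,5,0,0,0,0,0],
    [0,8,0,0,0,0,0],
    [0,8,0,0,0,0,0],
    [0,8,0,0,0,0,0],
    [0,4,0,0,0,0,0],
    [0,0,0,0,0,0,0]
  ]
}}

```text
clock: 9.83
eef_pos: [0.6209, -0.1458, 0.1322]
tool_rot: [-0.016, 1.0, -0.001, 0.002]
ft_force: [-0.1, 0.1, 0.3]
grip_width: -0.0001
grasp_force: 0.0
```

Request:
{"name": "move_arm", "arguments": {
  "deltas": [
    [0,4,0,0,0,0,0],
    [0,4,0,0,0,0,0],
    [0,0,0,0,0,0,0]
  ]
}}

```text
clock: 10.08
eef_pos: [0.6126, -0.1458, 0.1303]
tool_rot: [-0.016, 1.0, -0.0, 0.001]
ft_force: [0.9, 0.1, 0.4]
grip_width: -0.0001
grasp_force: 0.5
```

Request:
{"name": "move_arm", "arguments": {
  "deltas": [
    [0,3,0,0,0,0,0],
    [0,0,0,0,0,0,0]
  ]
}}

```text
clock: 10.25
eef_pos: [0.6093, -0.1457, 0.1294]
tool_rot: [-0.016, 1.0, -0.0, -0.0]
ft_force: [1.5, 0.7, 1.1]
grip_width: -0.0003
grasp_force: 0.7
```

Request:
{"name": "move_arm", "arguments": {
  "deltas": [
    [0,3,0,0,0,0,0],
    [0,0,0,0,0,0,0]
  ]
}}

```text
clock: 10.42
eef_pos: [0.6061, -0.1458, 0.1292]
tool_rot: [-0.016, 1.0, 0.0, -0.0]
ft_force: [0.5, 0.2, 1.1]
grip_width: 0.0001
grasp_force: 0.7
```

Request:
{"name": "move_arm", "arguments": {
  "deltas": [
    [0,3,0,0,0,0,0],
    [0,0,0,0,0,0,0]
  ]
}}

```text
clock: 10.58
eef_pos: [0.6041, -0.1459, 0.1292]
tool_rot: [-0.017, 1.0, 0.0, 0.001]
ft_force: [4.7, -0.4, -0.9]
grip_width: 0.0005
grasp_force: 2.1
```

Request:
{"name": "move_arm", "arguments": {
  "deltas": [
    [0,3,0,0,0,0,0],
    [0,0,0,0,0,0,0]
  ]
}}

```text
clock: 10.75
eef_pos: [0.6041, -0.1459, 0.1294]
tool_rot: [-0.017, 1.0, 0.0, 0.004]
ft_force: [11.7, -0.6, -6.3]
grip_width: -0.0002
grasp_force: 5.9
```

Request:
{"name": "move_arm", "arguments": {
  "deltas": [
    [0,2,0,0,0,0,0],
    [0,0,0,0,0,0,0]
  ]
}}

```text
clock: 10.92
eef_pos: [0.604, -0.1459, 0.1295]
tool_rot: [-0.017, 1.0, 0.0, 0.006]
ft_force: [17.0, 0.1, -8.7]
grip_width: 0.0001
grasp_force: 8.3
```

Run:
```python
from h import *
a=bot.camera("wrist");cv2.imwrite("pics/w4.png",a);print(bot.get_obs()["ft_force"])
```

```text
[16.2136927   0.66713393 -8.13070019]
```

View pics/w4.png

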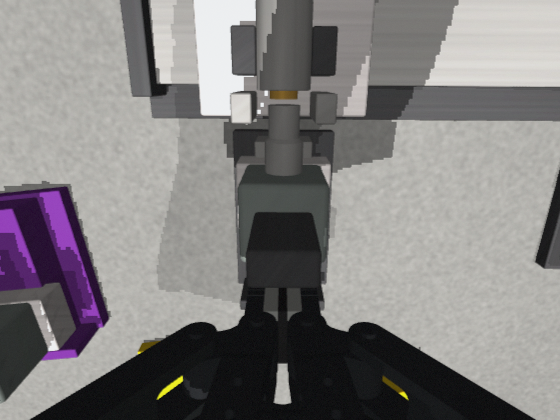

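The nose tip at (285,105) sits midway between the cheeks at (242,108) and (325,108). The head has stopped hard on its stop: the force rises with no further motion. Next I back off and lift clear.

Request:
{"name": "move_arm", "arguments": {
  "deltas": [
    [0,-5,0,0,0,0,0],
    [0,-8,0,0,0,0,0],
    [0,-8,0,0,0,0,0],
    [0,0,0,-25,0,0,0],
    [0,0,0,-35,0,0,0],
    [0,0,0,-35,0,0,0],
    [0,30,0,-25,0,0,0],
    [0,30,0,0,0,0,0],
    [0,0,0,0,0,0,0],
    [0,0,0,0,0,0,0]
  ]
}}

```text
clock: 11.8
eef_pos: [0.5571, -0.1473, 0.2492]
tool_rot: [-0.016, 1.0, 0.0, -0.001]
ft_force: [0.9, 0.6, 0.0]
grip_width: -0.0002
grasp_force: 0.0
```

Run:
```python
from h import *
a=bot.camera("wrist");cv2.imwrite("pics/w5.png",a);o=bot.get_obs();print(o["ft_force"],o["eef_pos"])
```

```text
[ 0.39695204 -0.526776    0.70034977] [ 0.55847581 -0.14737489  0.24899399]
```

View pics/w5.png

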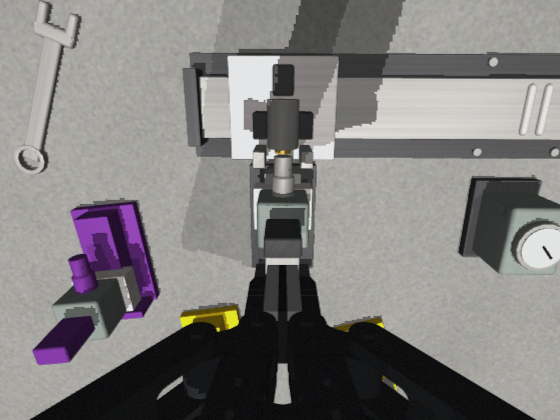

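The head is forward with its nose between the cheeks at (260–307, 157), carrier and head are in line at column 283, and the arm is clear.

```bash
python3 -c "
from h import *
print(bot.job_done())"
```

```text
the job is handed in; nothing more can be done
None
```

The carrier is in the detent at the test head's station, the head is pushed hard against its stop with its nose between the cheeks, and the job is handed in at about 12 s with the arm clear. The hand-in returned no verdict, so this rests on the forces felt and the last wrist picture.

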